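Close the panel press: lower the drilled platen over its guide rod

TASK

Close the little panel press: pick up the blue platen with the brass-bushed hole by its black handle, and lower it, kept level, over the tall steel guide rod until it lies flat and fully home, squarely covering the painted panel, then let go and back off. Lower it all the way by hand, do not let it drop, and leave the undrilled spare platen where it lies.

Things in the scene. Friction and masses are not known exactly. Their poses are not given: they have to be found in the camera images.
- platen: (Sizes in mm.) Drilled platen, loose, 0.4 kg: blue, 18 thick, body 120 x 120 (x -155 to -35) with a 64 wide tongue ending at x +35. In the tongue a 28 through hole in a brass bush (42 outside, 12 above the blue board). Starts flat on the table, handle up. Origin: hole axis, at the underside; z up; x from body to tongue. Centre of mass near x -80, y 0.
- platen_handle (a point): (Sizes in mm.) Grip point on the platen's black handle, at platen x -90, y 0, 42 above the underside. The handle is an upright block on top of the square body, 64 long along platen x, 24 wide along platen y (pinch it across this width from above), from 18 to 62 above the underside. Axes as the platen's.
- press: (Sizes in mm.) Panel press, fixed: baseboard 250 x 150 x 20 (x -205 to +45), steel rod 16 dia., top 24 tapering to a 6 tip 188 above the table. Origin: rod axis at table height; z up; x from panel to rod. Collar (48 dia.) at the rod's foot and green-white panel (110 square, centre x -95) have tops 28 above the table. Platen home: underside on these, origin on the rod axis, x along press x.
- blank: Spare platen, loose: same blue board, shape, size and black handle as the drilled one, but without hole or brass bush. Same origin and axes. To be left alone.
There are look-alikes about, which are no part of the job. Leave any orange look-alike of the platen alone.

How it is judged:
On the way:
1. the platen is threaded on the rod, level, and still well above its seat: hole within 15 mm of the rod's axis, underside 40 to 150 mm above the seat, tilt under 0.25 rad (horizontal distance between platen and press below 0.015 m and z of platen in the frame of press between 0.068 and 0.178 m and angle between platen's own z axis and vertical below 0.25 rad), for 0.2 s.
At the end, for the whole second after the job is handed in: The drilled platen is on the rod (hole within 15 mm of the rod's axis), fully home (underside within 8 mm of its seat 28 mm above the table), flat within 5 degrees, its handle over the panel and its x within 15 degrees of the press's, released and at rest (horizontal distance between platen and press below 0.015 m and z of platen in the frame of press below 0.036 m and angle between platen's own z axis and vertical below 0.09 rad and angle between the x axis of platen and the x axis of press, either way round below 0.26 rad and x of platen_handle in the frame of press below -0.05 m and linear speed of platen below 0.02 m/s); the robot touches nothing.
It fails at once if the platen was tipped by more than 0.4 rad (angle between platen's own z axis and vertical above 0.4 rad).
It fails at once if the platen was dropped down the rod (faster than 0.6 m/s while on it) (horizontal distance between platen and press below 0.02 m and z of platen in the frame of press below 0.18 m and linear speed of platen above 0.6 m/s).
It fails at once if the spare platen was moved by more than 30 mm (distance of blank from where it was at the start of the episode above 0.03 m).
It also fails if it takes over 48 s, if anything falls off the work surface, if the arm or the gripper's body presses on something with over 40 N, if the wrist force passes 120 N, or if a joint passes its speed limit or range.

ROBOT

A 6-joint arm with a two-finger parallel gripper is mounted at the origin on the work surface. World frame = base frame: x ahead of the robot, y to its left, z up, the work surface at z = 0. Lengths are in m, angles in rad, forces in N, time in s.
With the tool pointing down it reaches from about 0.4 to 0.825 m from the base axis. Payload 7 kg.
Tool frame: the origin (TCP) lies on the centre line of the jaws, within the pads' length; the fingertips stand 22 mm ahead of it and the grasp point (between the pads) lies 3 mm ahead of it (arm.tcp_to_tips is the distance from the TCP to the fingertips, in m); z points along the fingers, y is the line along which they close (so a half turn about z gives the same grasp; the last joint's range is limited). The gripper opens to 88 mm and grips with 3 to 60 N. Pads are 19 mm wide; open, the fingers measure 130 mm over their backs; the gripper's body (78 mm by 193 mm) begins 47 mm behind the grasp point.
Start: joints at [1.476, 0.359, 0.012, 0, -1.224, -0.288], TCP at [0.252, 0.626, 0.249] pointing down, gripper open.
Joint ranges: [-3.07, 3.07], [-1.43, 2.12], [-1.02, 1.25], [-3.03, 1.67], [-3.05, -0], [-3.03, 3.03]. Speed limits (rad/s): [2.39, 2.39, 3.01, 3.14, 3.14, 3.14].

INTERFACE

Orientations are given as [roll, pitch, yaw] about the fixed x, y, z axes, in that order (R = Rz(yaw) Ry(pitch) Rx(roll)).
In Python, from station import arm gives the robot as it stands.
- The arm moves only by the tool jog_arm, never from a script. Its argument "targets" is a list of rows, each an object of numbers: "dx", "dy", "dz": the shift along the tool's x, y, z in mm; "rx", "ry", "rz": the turn, a rotation vector about the tool's x, y, z in rad; "gripper": the closure, from 0 (fully open) to 1 (shut). In form: [{"dx": .., "dy": .., "dz": .., "rx": .., "ry": .., "rz": .., "gripper": ..}, ...]. A call has exactly 8 rows; each row is the pose to reach, as a shift and turn from the pose commanded when the call began, along the tool's axes at that moment; what a row does not reach only later rows make up. A row lasts 1/12 s, in which the tool goes at most 41.7 mm and 7.16 degrees, less where a joint would pass 70% of its speed; a pose out of reach is approached as far as the arm can. A call with a gripper value outside its range is refused whole. The fingers move at their own pace and stop on an object; "force" is the grip in N (left out, the last holds). Time passes only in rows, so rows that repeat a pose let the fingers close, or fill a call up. It gives the time, the measured TCP pose, the force, the opening and the grip force at its end, in the units of the state.
- arm.get_state(): the state, without advancing time (a new reading comes with each control period).
- arm.grab_frame(name): name is "side" or "top"; returns a dict with "frame" (384x512x3 uint8, red, green, blue), "z_map" (384x512 float32, m along the optical axis (not along the pixel's ray), 0 where there is no reading), "fx", "fy", "cx", "cy" (pixels), "view" (4x4, takes a point from world to camera coordinates). Camera axes: x right, y down, z forward; pixel columns grow to the right and rows downward; lengths in m; the calibration is good to about 2 mm. A picture is of the moment at which its call begins.
- arm.job_done(): hands the job in; it is judged then, once.
The state is a dict: "t": time; "q": joint angles; "qd": joint speeds; "joint_efforts": joint torques, N m; "eef_pos": TCP position; "ee_rot": TCP orientation; "force": force on the tool from outside, world axes, zero at the start; "moment": the same for the moment, N m; "width": finger opening in m; "gripper_force": force on a finger pad.
Only numpy, scipy, OpenCV 4.12 (cv2) and the standard library are available. Lean on these libraries where they do the work, as an engineer would, in place of code of your own. Each camera call takes 0.05 s, during which the arm holds its last target. There are 200 camera calls.

## Working session

There is one attempt and no reset: what is moved stays moved. The work goes in short steps, Python scripts to look and compute and a tool call to move; the robot and the scene stay as the last step left them, time stands still between calls to the robot, and variables do not carry over. Pictures are saved under pics/ and viewed, at most 10 in all, crops included, and the job is handed in when it is done.

Besides the shell and the picture viewer there is one more tool, called after "Call:" as name(argument=value, ...) on one line, values as JSON. jog_arm: Moves the arm, as the interface text tells. Its arguments: {"type":"object","properties":{"targets":{"type":"array","items":{"type":"object","properties":{"dx":{"type":"number"},"dy":{"type":"number"},"dz":{"type":"number"},"rx":{"type":"number"},"ry":{"type":"number"},"rz":{"type":"number"},"gripper":{"type":"number"}}}},"force":{"type":"number"}},"required":["targets"]}

```bash
mkdir -p pics; ls; cat > h.py <<'E'
import numpy as np, cv2
from station import arm
def grab(n):
    d=arm.grab_frame(n); d['bgr']=cv2.cvtColor(d['frame'],cv2.COLOR_RGB2BGR); return d
def world(d,u,v,z=None):
    V=np.linalg.inv(d['view']); r=np.array([(u-d['cx'])/d['fx'],(v-d['cy'])/d['fy'],1.])
    o=V[:3,3]; w=V[:3,:3]@r
    s=d['z_map'][int(round(v)),int(round(u))] if z is None else (z-o[2])/w[2]
    return o+s*w
E
python3 - <<'E'
from h import *
for n in('top','side'):
    d=grab(n); np.savez(n+'0.npz',**d); cv2.imwrite(f'pics/{n}0.png',d['bgr'])
    print(n,np.linalg.inv(d['view']).round(3)[:3].tolist(),d['fx'])
s=arm.get_state();print(s['t'],s['eef_pos'],s['ee_rot'],s['force'],s['width'])
E
```

```text
pics
top [[0.021, -0.996, 0.085, 0.37], [-1.0, -0.019, 0.023, -0.008], [-0.021, -0.085, -0.996, 0.952]] 415.1135862783273
side [[0.8, -0.286, 0.528, -0.068], [-0.6, -0.382, 0.703, -0.708], [0.0, -0.879, -0.477, 0.553]] 436.5673828156019
0.1 [0.25198249 0.6257477  0.24770087] [ 3.14005293e+00 -1.37075696e-04 -3.82873819e-01] [-0.30834522  0.17206036  0.31746583] 0.0875773310079861
```

View pics/top0.png

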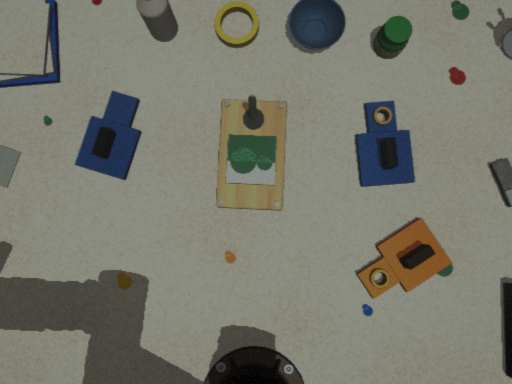

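View pics/side0.png

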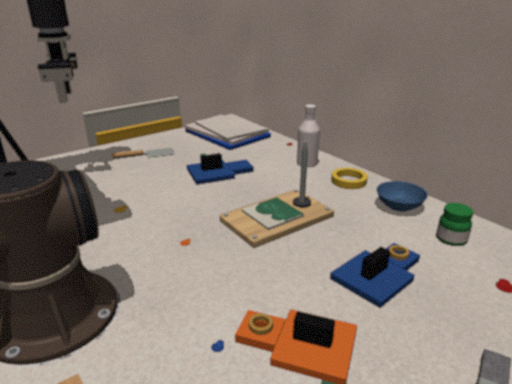

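Top view candidates:
- Blue at (385,150), with a brass ring at (383,116).
- Blue at (110,140), no ring, so this is the spare.
- Orange at (405,260), with a ring, so this is the look-alike to leave.

The blue one with the brass ring fits the description. The rod foot is near (253,119). I'll measure and check with a crop.

```bash
cat >> h.py <<'E'
def comps(m,amin):
    n,l,s,c=cv2.connectedComponentsWithStats(m.astype(np.uint8))
    return [(c[i],s[i],l==i) for i in range(1,n) if s[i,4]>=amin]
def brass(hsv): return (hsv[...,0]>10)&(hsv[...,0]<28)&(hsv[...,1]>70)&(hsv[...,2]>60)
E
python3 - <<'E'
from h import *
d=dict(np.load('top0.npz')); im=d['bgr']; hsv=cv2.cvtColor(im,cv2.COLOR_BGR2HSV)
cv2.imwrite('pics/crop.png',cv2.resize(im[90:200,200:430],None,fx=3.4,fy=3.4,interpolation=cv2.INTER_CUBIC))
def mask(x0,x1,y0,y1,m):
    o=np.zeros_like(m);o[y0:y1,x0:x1]=m[y0:y1,x0:x1];return o
b=mask(350,420,95,192,brass(hsv))
for c,s,m in comps(b,15):
    (u,v),r=cv2.minEnclosingCircle(np.argwhere(m)[:,::-1].astype(np.float32)); print('bush',u,v,r,s[4],world(d,u,v,.030))
h=mask(372,405,132,175,hsv[...,2]<45)
for c,s,m in comps(h,60):
    p=np.argwhere(m)[:,::-1].astype(np.float32);print('dark',cv2.minAreaRect(p),world(d,*c,.05), )
# handle top via depth
yy,xx=np.mgrid[95:192,350:420]; P=np.array([world(d,u,v) for u,v in zip(xx.ravel(),yy.ravel())])
t=P[(P[:,2]>.052)&(P[:,2]<.075)]; r=cv2.minAreaRect(t[:,:2].astype(np.float32)); print('handle',r,len(t),t[:,2].mean())
bl=(hsv[...,0]>100)&(hsv[...,0]<130)&(hsv[...,1]>100); bl=mask(350,420,95,192,bl)
pts=np.array([world(d,u,v,.018) for v,u in np.argwhere(bl)]); print('blue',cv2.minAreaRect(pts[:,:2].astype(np.float32)))
# press: rod points via depth
yy,xx=np.mgrid[85:215,205:300]; P=np.array([world(d,u,v) for u,v in zip(xx.ravel(),yy.ravel())])
t=P[(P[:,2]>.05)&(P[:,2]<.2)]; print('rod',len(t),t.mean(0),t[t[:,2]>.15].mean(0),t[:,2].max())
t=P[(P[:,2]>.014)&(P[:,2]<.035)]; print('press',cv2.minAreaRect(t[:,:2].astype(np.float32)))
g=mask(205,300,125,190,(hsv[...,1]<60)&(hsv[...,2]>100)|((hsv[...,0]>40)&(hsv[...,0]<90)))
w=mask(205,300,85,215,(hsv[...,0]>10)&(hsv[...,0]<28)&(hsv[...,1]>70)&(hsv[...,2]>90))
pts=np.array([world(d,u,v,.02) for v,u in np.argwhere(w)]); print('wood',cv2.minAreaRect(pts[:,:2].astype(np.float32)))
c=mask(235,272,105,133,hsv[...,2]<100)
E
```

```text
bush 382.3670959472656 114.82278442382812 9.199113845825195 151 [ 0.63610774 -0.27678971  0.03      ]
dark ((387.993896484375, 152.94512939453125), (30.589534759521484, 16.785593032836914), 83.6598129272461) [ 0.54552417 -0.28272576  0.05      ]
handle ((0.5463514924049377, -0.28499719500541687), (0.06441859155893326, 0.02520833909511566), 6.311043739318848) 355 0.061604222267708876
blue ((0.5761582851409912, -0.2818494439125061), (0.18863803148269653, 0.11876194924116135), 5.566861152648926)
rod 176 [0.62014346 0.01467491 0.13149735] [0.62159074 0.01452493 0.17189439] 0.18887740972625722
press ((0.5453779697418213, 0.017319146543741226), (0.15002858638763428, 0.25072357058525085), 88.34600067138672)
wood ((0.5446531176567078, 0.0167984738945961), (0.14885689318180084, 0.2488292157649994), 88.41127014160156)
```

View pics/crop.png

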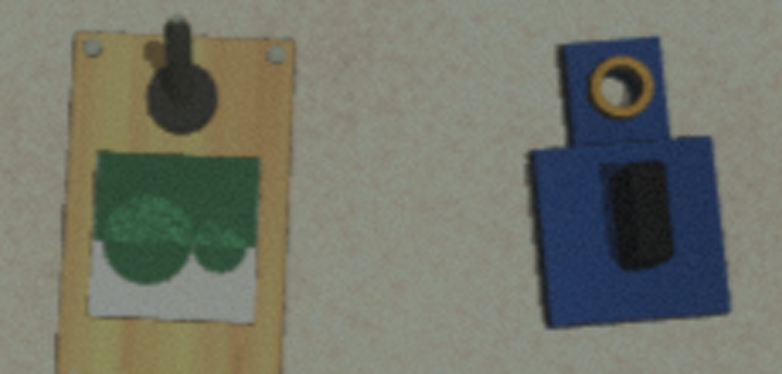

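The crop shows the brass ring and open hole on the right-hand blue platen at crop (622,86), and its handle at (640,215). The rod and collar are at (180,95).

- **Platen:** hole (0.636, -0.277), handle (0.546, -0.285), yaw about 0.10.
- **Press:** rod about (0.625, 0.015), yaw about -0.028.

I'm setting out now.

Call:
jog_arm(targets=[{"dx": 29, "dy": 30, "dz": -2, "rz": -0.06}, {"dx": 58, "dy": 60, "dz": -4, "rz": -0.12}, {"dx": 87, "dy": 90, "dz": -6, "rz": -0.18}, {"dx": 116, "dy": 120, "dz": -8, "rz": -0.24}, {"dx": 145, "dy": 150, "dz": -10, "rz": -0.3}, {"dx": 174, "dy": 180, "dz": -12, "rz": -0.36}, {"dx": 203, "dy": 210, "dz": -12, "rz": -0.42}, {"dx": 230, "dy": 240, "dz": -12, "rz": -0.483}])

```text
invalid input at $.targets[0]: expected keys dx, dy, dz, rx, ry, rz, gripper
```

Call:
jog_arm(targets=[{"dx": 29, "dy": 30, "dz": -2, "rx": 0, "ry": 0, "rz": -0.06, "gripper": 0}, {"dx": 58, "dy": 60, "dz": -4, "rx": 0, "ry": 0, "rz": -0.12, "gripper": 0}, {"dx": 87, "dy": 90, "dz": -6, "rx": 0, "ry": 0, "rz": -0.18, "gripper": 0}, {"dx": 116, "dy": 120, "dz": -8, "rx": 0, "ry": 0, "rz": -0.24, "gripper": 0}, {"dx": 145, "dy": 150, "dz": -10, "rx": 0, "ry": 0, "rz": -0.3, "gripper": 0}, {"dx": 174, "dy": 180, "dz": -12, "rx": 0, "ry": 0, "rz": -0.36, "gripper": 0}, {"dx": 203, "dy": 210, "dz": -12, "rx": 0, "ry": 0, "rz": -0.42, "gripper": 0}, {"dx": 230, "dy": 240, "dz": -12, "rx": 0, "ry": 0, "rz": -0.483, "gripper": 0}])

```text
t: 0.77
eef_pos: [0.3761, 0.3155, 0.2606]
ee_rot: [-3.141, -0.0, 0.103]
force: [1.5, 0.5, -0.1]
width: 0.0874
gripper_force: 0.0
```

Call:
jog_arm(targets=[{"dx": 11, "dy": 40, "dz": 0, "rx": 0, "ry": 0, "rz": 0, "gripper": 0}, {"dx": 22, "dy": 80, "dz": 0, "rx": 0, "ry": 0, "rz": 0, "gripper": 0}, {"dx": 33, "dy": 120, "dz": 0, "rx": 0, "ry": 0, "rz": 0, "gripper": 0}, {"dx": 44, "dy": 160, "dz": 0, "rx": 0, "ry": 0, "rz": 0, "gripper": 0}, {"dx": 55, "dy": 200, "dz": 0, "rx": 0, "ry": 0, "rz": 0, "gripper": 0}, {"dx": 66, "dy": 240, "dz": 0, "rx": 0, "ry": 0, "rz": 0, "gripper": 0}, {"dx": 77, "dy": 280, "dz": 0, "rx": 0, "ry": 0, "rz": 0, "gripper": 0}, {"dx": 88, "dy": 320, "dz": 0, "rx": 0, "ry": 0, "rz": 0, "gripper": 0}])

```text
t: 1.43
eef_pos: [0.4955, 0.0059, 0.2606]
ee_rot: [-3.141, -0.0, 0.1]
force: [0.2, 0.3, -0.5]
width: 0.0876
gripper_force: 0.0
```

Call:
jog_arm(targets=[{"dx": 3, "dy": 40, "dz": 0, "rx": 0, "ry": 0, "rz": 0, "gripper": 0}, {"dx": 6, "dy": 80, "dz": 0, "rx": 0, "ry": 0, "rz": 0, "gripper": 0}, {"dx": 9, "dy": 120, "dz": 0, "rx": 0, "ry": 0, "rz": 0, "gripper": 0}, {"dx": 12, "dy": 160, "dz": 10, "rx": 0, "ry": 0, "rz": 0, "gripper": 0}, {"dx": 15, "dy": 200, "dz": 20, "rx": 0, "ry": 0, "rz": 0, "gripper": 0}, {"dx": 18, "dy": 236, "dz": 40, "rx": 0, "ry": 0, "rz": 0, "gripper": 0}, {"dx": 21, "dy": 270, "dz": 60, "rx": 0, "ry": 0, "rz": 0, "gripper": 0}, {"dx": 21, "dy": 294, "dz": 90, "rx": 0, "ry": 0, "rz": 0, "gripper": 0}])

```text
t: 2.1
eef_pos: [0.5469, -0.2857, 0.171]
ee_rot: [3.14, -0.003, 0.099]
force: [0.7, 0.5, 0.4]
width: 0.0877
gripper_force: 0.0
```

```bash
python3 - <<'E'
from h import *
a=grab('side');b=grab('top')
cv2.imwrite('pics/close.png',np.hstack([cv2.resize(a['bgr'][130:330,270:470],(400,400)),cv2.resize(b['bgr'][80:220,310:450],(400,400))]))
print(arm.get_state()['eef_pos'])
E
```

```text
[ 0.54259298 -0.28469088  0.16433954]
```

View pics/close.png

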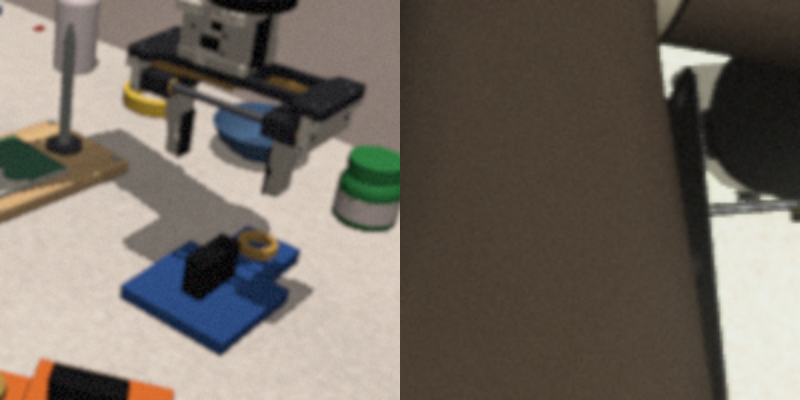

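The side view shows the fingers straddling the black handle in line, with the handle at (210,265) in the crop. The top view is blocked by the arm. I'm descending.

Call:
jog_arm(targets=[{"dx": 2, "dy": 0, "dz": 20, "rx": 0, "ry": 0, "rz": 0, "gripper": 0}, {"dx": 2, "dy": 0, "dz": 40, "rx": 0, "ry": 0, "rz": 0, "gripper": 0}, {"dx": 2, "dy": 0, "dz": 60, "rx": 0, "ry": 0, "rz": 0, "gripper": 0}, {"dx": 2, "dy": 0, "dz": 75, "rx": 0, "ry": 0, "rz": 0, "gripper": 0}, {"dx": 2, "dy": 0, "dz": 90, "rx": 0, "ry": 0, "rz": 0, "gripper": 0}, {"dx": 2, "dy": 0, "dz": 100, "rx": 0, "ry": 0, "rz": 0, "gripper": 0}, {"dx": 2, "dy": 0, "dz": 100, "rx": 0, "ry": 0, "rz": 0, "gripper": 0}, {"dx": 2, "dy": 0, "dz": 100, "rx": 0, "ry": 0, "rz": 0, "gripper": 0}])

```text
t: 2.87
eef_pos: [0.5477, -0.282, 0.0707]
ee_rot: [-3.142, 0.001, 0.101]
force: [0.3, -0.2, 1.0]
width: 0.0876
gripper_force: 0.0
```

```bash
python3 - <<'E'
from h import *
a=grab('side')
s=arm.get_state();print(s['eef_pos'],s['ee_rot'],s['force'])
cv2.imwrite('pics/close2.png',cv2.resize(a['bgr'][200:320,310:450],(700,600)))
E
```

```text
[ 0.54822271 -0.28219563  0.07136847] [ 3.14112750e+00 -6.38807206e-04  1.00707122e-01] [0.3956973  0.37075464 0.68054728]
```

View pics/close2.png

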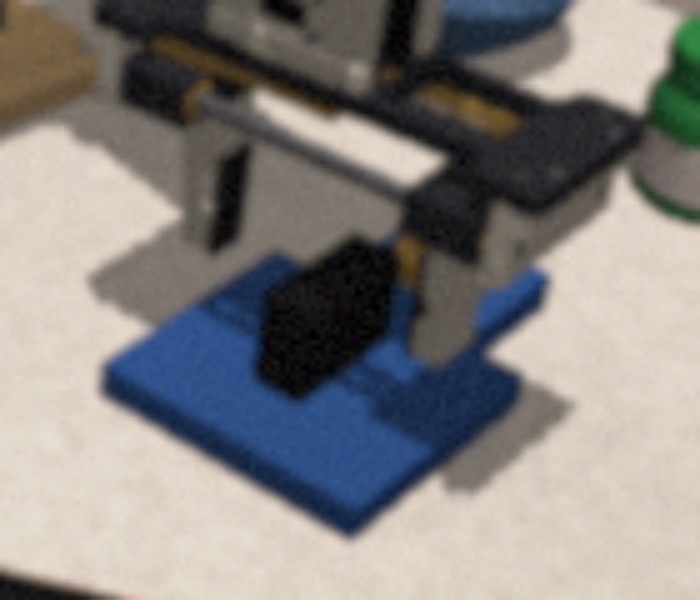

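The fingers straddle the handle at (330,310), over the platen body. I'll go down 24 mm and close.

Call:
jog_arm(targets=[{"dx": 0, "dy": 2, "dz": 8, "rx": 0, "ry": 0, "rz": 0, "gripper": 0}, {"dx": 0, "dy": 2, "dz": 16, "rx": 0, "ry": 0, "rz": 0, "gripper": 0}, {"dx": 0, "dy": 2, "dz": 24, "rx": 0, "ry": 0, "rz": 0, "gripper": 0}, {"dx": 0, "dy": 2, "dz": 24, "rx": 0, "ry": 0, "rz": 0, "gripper": 0}, {"dx": 0, "dy": 2, "dz": 24, "rx": 0, "ry": 0, "rz": 0, "gripper": 0.4}, {"dx": 0, "dy": 2, "dz": 24, "rx": 0, "ry": 0, "rz": 0, "gripper": 0.6}, {"dx": 0, "dy": 2, "dz": 24, "rx": 0, "ry": 0, "rz": 0, "gripper": 1}, {"dx": 0, "dy": 2, "dz": 24, "rx": 0, "ry": 0, "rz": 0, "gripper": 1}], force=45)

```text
t: 3.58
eef_pos: [0.5481, -0.2843, 0.0469]
ee_rot: [3.141, -0.001, 0.1]
force: [0.0, -0.9, -0.9]
width: 0.0667
gripper_force: 0.0
```

Call:
jog_arm(targets=[{"dx": 0, "dy": 0, "dz": 0, "rx": 0, "ry": 0, "rz": 0, "gripper": 1}, {"dx": 0, "dy": 0, "dz": 0, "rx": 0, "ry": 0, "rz": 0, "gripper": 1}, {"dx": 0, "dy": 0, "dz": 0, "rx": 0, "ry": 0, "rz": 0, "gripper": 1}, {"dx": 0, "dy": 0, "dz": 0, "rx": 0, "ry": 0, "rz": 0, "gripper": 1}, {"dx": 0, "dy": 0, "dz": 0, "rx": 0, "ry": 0, "rz": 0, "gripper": 1}, {"dx": 0, "dy": 0, "dz": 0, "rx": 0, "ry": 0, "rz": 0, "gripper": 1}, {"dx": 0, "dy": 0, "dz": 0, "rx": 0, "ry": 0, "rz": 0, "gripper": 1}, {"dx": 0, "dy": 0, "dz": 0, "rx": 0, "ry": 0, "rz": 0, "gripper": 1}])

```text
t: 4.25
eef_pos: [0.5479, -0.2844, 0.0466]
ee_rot: [3.141, -0.0, 0.1]
force: [-0.3, -0.4, 0.7]
width: 0.0237
gripper_force: 45.0
```

Call:
jog_arm(targets=[{"dx": 0, "dy": 0, "dz": -8, "rx": 0, "ry": 0, "rz": 0, "gripper": 1}, {"dx": 0, "dy": 0, "dz": -30, "rx": 0, "ry": 0, "rz": 0, "gripper": 1}, {"dx": 0, "dy": 0, "dz": -60, "rx": 0, "ry": 0, "rz": 0, "gripper": 1}, {"dx": 0, "dy": 0, "dz": -95, "rx": 0, "ry": 0, "rz": 0, "gripper": 1}, {"dx": 0, "dy": 0, "dz": -130, "rx": 0, "ry": 0, "rz": 0, "gripper": 1}, {"dx": 0, "dy": 0, "dz": -165, "rx": 0, "ry": 0, "rz": 0, "gripper": 1}, {"dx": 0, "dy": 0, "dz": -190, "rx": 0, "ry": 0, "rz": 0, "gripper": 1}, {"dx": 0, "dy": 0, "dz": -205, "rx": 0, "ry": 0, "rz": 0, "gripper": 1}])

```text
t: 4.92
eef_pos: [0.5484, -0.2844, 0.2557]
ee_rot: [3.14, -0.004, 0.1]
force: [0.8, 0.1, -4.0]
width: 0.0243
gripper_force: 45.0
```

```bash
python3 - <<'E'
from h import *
s=arm.get_state();print(s['eef_pos'],s['ee_rot'],s['width'],s['force'],s['moment'])
a=grab('side');b=grab('top')
for n,d in(('side',a),('top',b)):
    hsv=cv2.cvtColor(d['bgr'],cv2.COLOR_BGR2HSV)
    for c,st,m in comps(brass(hsv),25): print(n,c.round(1),st, world(d,*c), world(d,*c,.235))
cv2.imwrite('pics/lift.png',np.hstack([cv2.resize(a['bgr'][50:350,212:512],(400,400)),cv2.resize(b['bgr'][0:300,212:512],(400,400))]))
E
```

```text
[ 0.54838757 -0.28435187  0.25570129] [ 3.14025221 -0.00382682  0.10040912] 0.02433505599110387 [ 0.80103035  0.08246341 -3.98634371] [-0.10273252 -0.05631367 -0.00953881]
side [137.6 129.7] [  95  115   88   31 1169] [ 0.72553656  1.32829801 -0.16152271] [0.28551265 0.19871922 0.235     ]
side [386.4 124.5] [365 118  47  14 157] [ 0.52325024 -0.28204173  0.32627738] [ 0.76084585 -0.11076523  0.235     ]
side [423.1 123.1] [416 121  13   5  27] [ 0.56741468 -0.32054267  0.33000628] [ 0.8376363  -0.15567265  0.235     ]
side [376.8 130.9] [375 127   6   9  28] [ 0.5118031  -0.27336999  0.31529407] [ 0.70730282 -0.12673017  0.235     ]
side [410.5 140.2] [409 137   5   9  27] [ 0.51916051 -0.33395311  0.31504013] [ 0.71630573 -0.20828403  0.235     ]
side [127.1 153.4] [112 150  31   8 148] [0.40639068 0.62879597 0.01179216] [0.21096807 0.07776062 0.235     ]
side [417.4 160.4] [409 154  18  13 196] [ 0.64998192 -0.27297716  0.22765846] [ 0.63380201 -0.28278562  0.235     ]
side [340.1 173.7] [332 167  25  19 213] [0.8584001  0.09752906 0.0082325 ] [ 0.47310916 -0.23761646  0.235     ]
[... 1409 characters left out ...]
0.235     ]
top [235.   12.6] [220   7  33  21 173] [ 0.89015793  0.06376947 -0.00138533] [0.76121519 0.0460387  0.235     ]
top [238.1  40. ] [215  21  44  27 178] [0.80945186 0.05286141 0.02548158] [0.71009689 0.03915632 0.235     ]
top [243.4 151.9] [ 216  100   67  109 3129] [0.54650059 0.03457982 0.02871972] [0.50707159 0.02512266 0.235     ]
top [278.1 166.7] [267 110  20 100 664] [ 0.51573132 -0.0445473   0.01900188] [ 0.48199627 -0.03603294  0.235     ]
top [229.7 257. ] [225 250  11  14 113] [0.30941565 0.06165101 0.00072168] [0.32432642 0.04456097 0.235     ]
top [123.7 281. ] [117 272  15  18 167] [ 2.49723554e-01  3.01932559e-01 -1.01206420e-05] [0.27940104 0.22550232 0.235     ]
```

View pics/lift.png

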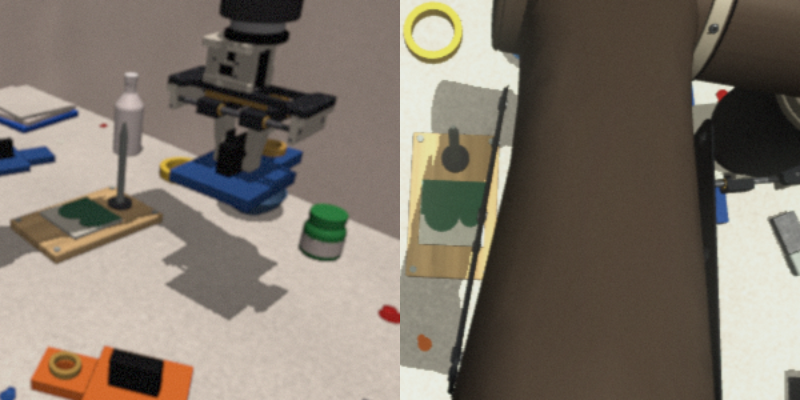

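The platen is held level: side crop shows the blue board at (225,180), about 20 mm higher than the rod tip. I'm carrying it over to the rod.

Call:
jog_arm(targets=[{"dx": 1, "dy": -8, "dz": -1, "rx": 0, "ry": 0, "rz": 0.01, "gripper": 1}, {"dx": 2, "dy": -24, "dz": -3, "rx": 0, "ry": 0, "rz": 0.02, "gripper": 1}, {"dx": 4, "dy": -48, "dz": -5, "rx": 0, "ry": 0, "rz": 0.04, "gripper": 1}, {"dx": 6, "dy": -78, "dz": -6, "rx": 0, "ry": 0, "rz": 0.05, "gripper": 1}, {"dx": 8, "dy": -108, "dz": -6, "rx": 0, "ry": 0, "rz": 0.06, "gripper": 1}, {"dx": 10, "dy": -138, "dz": -6, "rx": 0, "ry": 0, "rz": 0.08, "gripper": 1}, {"dx": 11, "dy": -160, "dz": -6, "rx": 0, "ry": 0, "rz": 0.1, "gripper": 1}, {"dx": 12, "dy": -170, "dz": -6, "rx": 0, "ry": 0, "rz": 0.128, "gripper": 1}])

```text
t: 5.68
eef_pos: [0.5413, -0.1109, 0.2554]
ee_rot: [-3.141, 0.004, -0.028]
force: [-0.6, -0.8, -4.3]
width: 0.0235
gripper_force: 45.0
```

Call:
jog_arm(targets=[{"dx": -1, "dy": -10, "dz": 0, "rx": 0, "ry": 0, "rz": 0, "gripper": 1}, {"dx": -2, "dy": -30, "dz": 0, "rx": 0, "ry": 0, "rz": 0, "gripper": 1}, {"dx": -4, "dy": -55, "dz": 0, "rx": 0, "ry": 0, "rz": 0, "gripper": 1}, {"dx": -6, "dy": -80, "dz": 0, "rx": 0, "ry": 0, "rz": 0, "gripper": 1}, {"dx": -8, "dy": -103, "dz": 0, "rx": 0, "ry": 0, "rz": 0, "gripper": 1}, {"dx": -9, "dy": -120, "dz": 0, "rx": 0, "ry": 0, "rz": 0, "gripper": 1}, {"dx": -9, "dy": -128, "dz": 0, "rx": 0, "ry": 0, "rz": 0, "gripper": 1}, {"dx": -9, "dy": -128, "dz": 0, "rx": 0, "ry": 0, "rz": 0, "gripper": 1}])

```text
t: 6.35
eef_pos: [0.5368, 0.0156, 0.2563]
ee_rot: [3.141, 0.002, -0.026]
force: [-0.0, 0.1, -4.2]
width: 0.0238
gripper_force: 45.0
```

```bash
python3 - <<'E'
from h import *
a=grab('side')
s=arm.get_state();print(s['eef_pos'],s['ee_rot'])
hsv=cv2.cvtColor(a['bgr'],cv2.COLOR_BGR2HSV)
cv2.imwrite('pics/over.png',cv2.resize(a['bgr'][70:230,200:380],(675,600),interpolation=cv2.INTER_CUBIC))
V=a['view']
def proj(p): q=V[:3,:3]@p+V[:3,3]; return q[0]/q[2]*a['fx']+a['cx'],q[1]/q[2]*a['fy']+a['cy']
for c,st,m in comps(brass(hsv),15):
    if 200<c[0]<380 and 70<c[1]<230: print(c.round(1),st,world(a,*c,.24),world(a,*c))
print('rod tip',proj(np.array([.625,.0147,.188])),'rod .03',proj(np.array([.625,.0147,.03])),'hole',proj(np.array([.625,.0147,.21])))
# rod visible points by depth
yy,xx=np.mgrid[120:215,280:330]; P=np.array([world(a,u,v) for u,v in zip(xx.ravel(),yy.ravel())])
t=P[(P[:,2]>.06)&(P[:,2]<.18)&(abs(P[:,0]-.62)<.03)&(abs(P[:,1]-.012)<.03)]; print('rod',len(t),t.mean(0) if len(t) else 0)
E
```

```text
[0.53686532 0.01474599 0.2565178 ] [ 3.14100031e+00  1.87856435e-03 -2.62674947e-02]
[260.  87.] [256  85  10   5  22] [0.73384009 0.33358704 0.24      ] [0.51403769 0.0479491  0.32591562]
[261.  94.] [259  92   6   6  17] [0.68592886 0.2667138  0.24      ] [0.50549611 0.03334163 0.31501052]
[278.9 100.6] [277  98   6   7  24] [0.6820221  0.18288413 0.24      ] [ 0.50192989 -0.03112496  0.31525908]
[306.8 122.8] [298 119  18   9 139] [ 0.61112832 -0.00280406  0.24      ] [ 6.13399488e-01 -4.44554801e-04  2.38951781e-01]
[349.1 177.6] [332 167  36  22 616] [ 0.46481036 -0.26545805  0.24      ] [8.72481629e-01 7.33674349e-02 1.48818421e-04]
[274.8 220.5] [ 220  191  114   56 2167] [ 0.27330494 -0.3009145   0.24      ] [ 0.50505782 -0.02422935  0.02708039]
rod tip (np.float64(304.8166888398097), np.float64(140.9113049793815)) rod .03 (np.float64(301.43832820878254), np.float64(199.16913812158967)) hole (np.float64(305.3260683898584), np.float64(132.12735558089224))
rod 279 [0.62089874 0.01100868 0.12055981]
```

View pics/over.png

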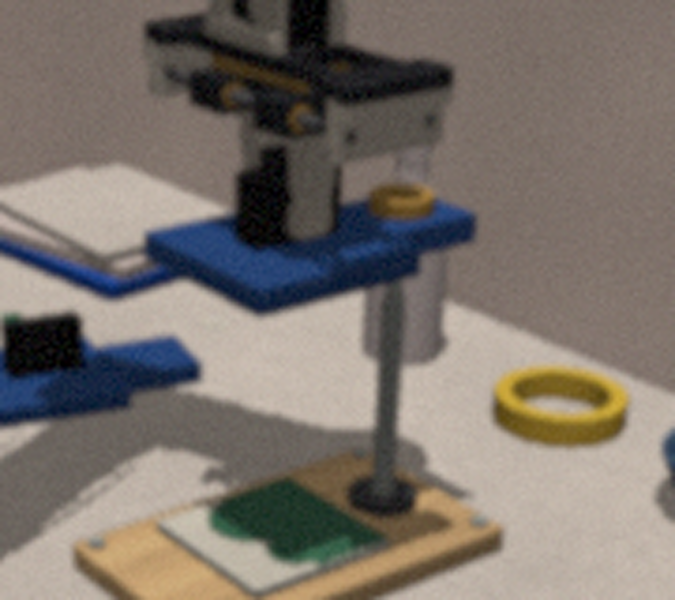

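The bush, at crop (402,200), sits over the rod line at (388,400), within about 2 mm. The computed hole is at (0.625, 0.013), so I'll shift +1.5 mm in y and lower gently.

Call:
jog_arm(targets=[{"dx": 0, "dy": -2, "dz": 3, "rx": 0, "ry": 0, "rz": 0, "gripper": 1}, {"dx": 0, "dy": -2, "dz": 9, "rx": 0, "ry": 0, "rz": 0, "gripper": 1}, {"dx": 0, "dy": -2, "dz": 15, "rx": 0, "ry": 0, "rz": 0, "gripper": 1}, {"dx": 0, "dy": -2, "dz": 21, "rx": 0, "ry": 0, "rz": 0, "gripper": 1}, {"dx": 0, "dy": -2, "dz": 27, "rx": 0, "ry": 0, "rz": 0, "gripper": 1}, {"dx": 0, "dy": -2, "dz": 32, "rx": 0, "ry": 0, "rz": 0, "gripper": 1}, {"dx": 0, "dy": -2, "dz": 35, "rx": 0, "ry": 0, "rz": 0, "gripper": 1}, {"dx": 0, "dy": -2, "dz": 35, "rx": 0, "ry": 0, "rz": 0, "gripper": 1}])

```text
t: 7.07
eef_pos: [0.5371, 0.0161, 0.2216]
ee_rot: [3.141, 0.001, -0.028]
force: [0.1, -0.4, -3.8]
width: 0.0237
gripper_force: 45.0
```

Call:
jog_arm(targets=[{"dx": 0, "dy": 0, "dz": 4, "rx": 0, "ry": 0, "rz": 0, "gripper": 1}, {"dx": 0, "dy": 0, "dz": 9, "rx": 0, "ry": 0, "rz": 0, "gripper": 1}, {"dx": 0, "dy": 0, "dz": 15, "rx": 0, "ry": 0, "rz": 0, "gripper": 1}, {"dx": 0, "dy": 0, "dz": 21, "rx": 0, "ry": 0, "rz": 0, "gripper": 1}, {"dx": 0, "dy": 0, "dz": 27, "rx": 0, "ry": 0, "rz": 0, "gripper": 1}, {"dx": 0, "dy": 0, "dz": 32, "rx": 0, "ry": 0, "rz": 0, "gripper": 1}, {"dx": 0, "dy": 0, "dz": 35, "rx": 0, "ry": 0, "rz": 0, "gripper": 1}, {"dx": 0, "dy": 0, "dz": 35, "rx": 0, "ry": 0, "rz": 0, "gripper": 1}])

```text
t: 7.73
eef_pos: [0.537, 0.0162, 0.1866]
ee_rot: [3.141, 0.001, -0.028]
force: [0.6, -0.4, -3.3]
width: 0.0238
gripper_force: 45.0
```

```bash
python3 - <<'E'
from h import *
a=grab('side')
s=arm.get_state();print(s['eef_pos'],s['force'],s['moment'])
cv2.imwrite('pics/thread.png',cv2.resize(a['bgr'][90:220,230:360],(600,600),interpolation=cv2.INTER_CUBIC))
E
```

```text
[0.53731456 0.01624521 0.18717449] [ 0.72517504 -0.46563409 -2.97600933] [0.00209149 0.07088253 0.05928716]
```

View pics/thread.png

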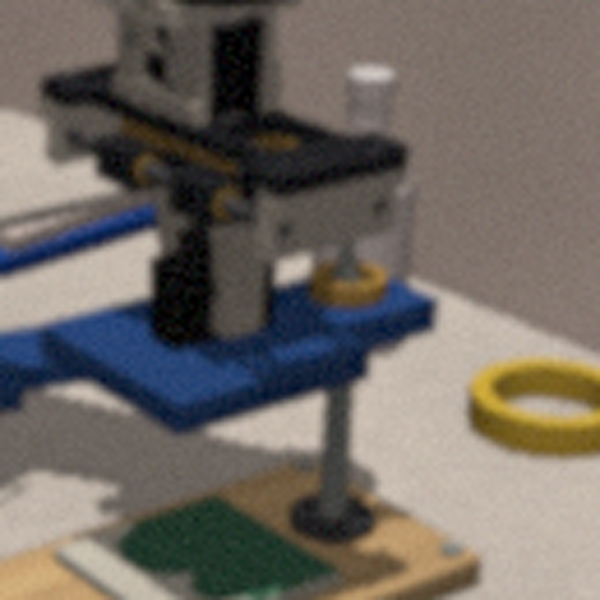

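The rod tip is up through the brass ring at (347,262) and roughly centred. I'm continuing down.

Call:
jog_arm(targets=[{"dx": 0, "dy": 0, "dz": 5, "rx": 0, "ry": 0, "rz": 0, "gripper": 1}, {"dx": 0, "dy": 0, "dz": 13, "rx": 0, "ry": 0, "rz": 0, "gripper": 1}, {"dx": 0, "dy": 0, "dz": 23, "rx": 0, "ry": 0, "rz": 0, "gripper": 1}, {"dx": 0, "dy": 0, "dz": 34, "rx": 0, "ry": 0, "rz": 0, "gripper": 1}, {"dx": 0, "dy": 0, "dz": 45, "rx": 0, "ry": 0, "rz": 0, "gripper": 1}, {"dx": 0, "dy": 0, "dz": 54, "rx": 0, "ry": 0, "rz": 0, "gripper": 1}, {"dx": 0, "dy": 0, "dz": 60, "rx": 0, "ry": 0, "rz": 0, "gripper": 1}, {"dx": 0, "dy": 0, "dz": 60, "rx": 0, "ry": 0, "rz": 0, "gripper": 1}])

```text
t: 8.45
eef_pos: [0.5365, 0.016, 0.1258]
ee_rot: [3.141, 0.003, -0.028]
force: [0.4, -0.6, -4.0]
width: 0.0238
gripper_force: 45.0
```

Call:
jog_arm(targets=[{"dx": 0, "dy": 0, "dz": 4, "rx": 0, "ry": 0, "rz": 0, "gripper": 1}, {"dx": 0, "dy": 0, "dz": 10, "rx": 0, "ry": 0, "rz": 0, "gripper": 1}, {"dx": 0, "dy": 0, "dz": 18, "rx": 0, "ry": 0, "rz": 0, "gripper": 1}, {"dx": 0, "dy": 0, "dz": 26, "rx": 0, "ry": 0, "rz": 0, "gripper": 1}, {"dx": 0, "dy": 0, "dz": 34, "rx": 0, "ry": 0, "rz": 0, "gripper": 1}, {"dx": 0, "dy": 0, "dz": 40, "rx": 0, "ry": 0, "rz": 0, "gripper": 1}, {"dx": 0, "dy": 0, "dz": 43, "rx": 0, "ry": 0, "rz": 0, "gripper": 1}, {"dx": 0, "dy": 0, "dz": 43, "rx": 0, "ry": 0, "rz": 0, "gripper": 1}])

```text
t: 9.12
eef_pos: [0.5369, 0.0161, 0.0835]
ee_rot: [3.141, 0.002, -0.028]
force: [0.1, 0.0, -3.2]
width: 0.0239
gripper_force: 45.0
```

Call:
jog_arm(targets=[{"dx": 0, "dy": 0, "dz": 2, "rx": 0, "ry": 0, "rz": 0, "gripper": 1}, {"dx": 0, "dy": 0, "dz": 4, "rx": 0, "ry": 0, "rz": 0, "gripper": 1}, {"dx": 0, "dy": 0, "dz": 6, "rx": 0, "ry": 0, "rz": 0, "gripper": 1}, {"dx": 0, "dy": 0, "dz": 7, "rx": 0, "ry": 0, "rz": 0, "gripper": 1}, {"dx": 0, "dy": 0, "dz": 8, "rx": 0, "ry": 0, "rz": 0, "gripper": 1}, {"dx": 0, "dy": 0, "dz": 8.5, "rx": 0, "ry": 0, "rz": 0, "gripper": 1}, {"dx": 0, "dy": 0, "dz": 9, "rx": 0, "ry": 0, "rz": 0, "gripper": 1}, {"dx": 0, "dy": 0, "dz": 9, "rx": 0, "ry": 0, "rz": 0, "gripper": 1}])

```text
t: 9.78
eef_pos: [0.5374, 0.0163, 0.0755]
ee_rot: [-3.142, 0.0, -0.028]
force: [0.1, -0.6, -2.9]
width: 0.024
gripper_force: 45.0
```

Call:
jog_arm(targets=[{"dx": 0, "dy": 0, "dz": 0.5, "rx": 0, "ry": 0, "rz": 0, "gripper": 1}, {"dx": 0, "dy": 0, "dz": 1, "rx": 0, "ry": 0, "rz": 0, "gripper": 1}, {"dx": 0, "dy": 0, "dz": 1.5, "rx": 0, "ry": 0, "rz": 0, "gripper": 1}, {"dx": 0, "dy": 0, "dz": 1.5, "rx": 0, "ry": 0, "rz": 0, "gripper": 1}, {"dx": 0, "dy": 0, "dz": 1.5, "rx": 0, "ry": 0, "rz": 0, "gripper": 1}, {"dx": 0, "dy": 0, "dz": 1.5, "rx": 0, "ry": 0, "rz": 0, "gripper": 1}, {"dx": 0, "dy": 0, "dz": 1.5, "rx": 0, "ry": 0, "rz": 0, "gripper": 1}, {"dx": 0, "dy": 0, "dz": 1.5, "rx": 0, "ry": 0, "rz": 0, "gripper": 1}])

```text
t: 10.45
eef_pos: [0.5375, 0.0163, 0.0746]
ee_rot: [-3.142, -0.0, -0.028]
force: [-3.5, 1.3, 5.8]
width: 0.0238
gripper_force: 45.0
```

Contact: the vertical force rose by 9 N at an underside height of about 28 mm, so it's seated. I'll release and then back off.

Call:
jog_arm(targets=[{"dx": 0, "dy": 0, "dz": -1, "rx": 0, "ry": 0, "rz": 0, "gripper": 1}, {"dx": 0, "dy": 0, "dz": -1, "rx": 0, "ry": 0, "rz": 0, "gripper": 0.7}, {"dx": 0, "dy": 0, "dz": -1, "rx": 0, "ry": 0, "rz": 0, "gripper": 0.5}, {"dx": 0, "dy": 0, "dz": -1, "rx": 0, "ry": 0, "rz": 0, "gripper": 0.3}, {"dx": 0, "dy": 0, "dz": -1, "rx": 0, "ry": 0, "rz": 0, "gripper": 0.2}, {"dx": 0, "dy": 0, "dz": -1, "rx": 0, "ry": 0, "rz": 0, "gripper": 0.2}, {"dx": 0, "dy": 0, "dz": -1, "rx": 0, "ry": 0, "rz": 0, "gripper": 0.2}, {"dx": 0, "dy": 0, "dz": -1, "rx": 0, "ry": 0, "rz": 0, "gripper": 0.2}])

```text
t: 11.12
eef_pos: [0.5375, 0.0163, 0.0751]
ee_rot: [-3.142, -0.0, -0.028]
force: [-0.2, -1.4, -0.2]
width: 0.0606
gripper_force: 0.0
```

Call:
jog_arm(targets=[{"dx": 0, "dy": 0, "dz": -5, "rx": 0, "ry": 0, "rz": 0, "gripper": 0.2}, {"dx": 0, "dy": 0, "dz": -15, "rx": 0, "ry": 0, "rz": 0, "gripper": 0.2}, {"dx": 0, "dy": 0, "dz": -35, "rx": 0, "ry": 0, "rz": 0, "gripper": 0.2}, {"dx": 0, "dy": 0, "dz": -60, "rx": 0, "ry": 0, "rz": 0, "gripper": 0.2}, {"dx": 0, "dy": 0, "dz": -90, "rx": 0, "ry": 0, "rz": 0, "gripper": 0.2}, {"dx": 0, "dy": 0, "dz": -110, "rx": 0, "ry": 0, "rz": 0, "gripper": 0.2}, {"dx": 0, "dy": 0, "dz": -120, "rx": 0, "ry": 0, "rz": 0, "gripper": 0.2}, {"dx": 0, "dy": 0, "dz": -120, "rx": 0, "ry": 0, "rz": 0, "gripper": 0.2}])

```text
t: 11.78
eef_pos: [0.5388, 0.0167, 0.1985]
ee_rot: [-3.14, -0.005, -0.027]
force: [0.6, 0.5, -0.3]
width: 0.0704
gripper_force: 0.0
```

```bash
python3 - <<'E'
from h import *
a=grab('side')
s=arm.get_state();print(s['t'],s['eef_pos'],s['force'],s['width'])
for u,v in((265,215),(255,220),(285,205)): print(world(a,u,v))
cv2.imwrite('pics/end.png',cv2.resize(a['bgr'][90:260,200:370],(600,600),interpolation=cv2.INTER_CUBIC))
E
```

```text
11.8333 [0.53788807 0.01654247 0.19649246] [-0.18852105  0.68888275 -0.25691798] 0.06992572247092507
[ 0.48383131 -0.01327317  0.04448933]
[0.475317   0.01435215 0.02089887]
[ 0.55168598 -0.00555874  0.0456509 ]
```

View pics/end.png

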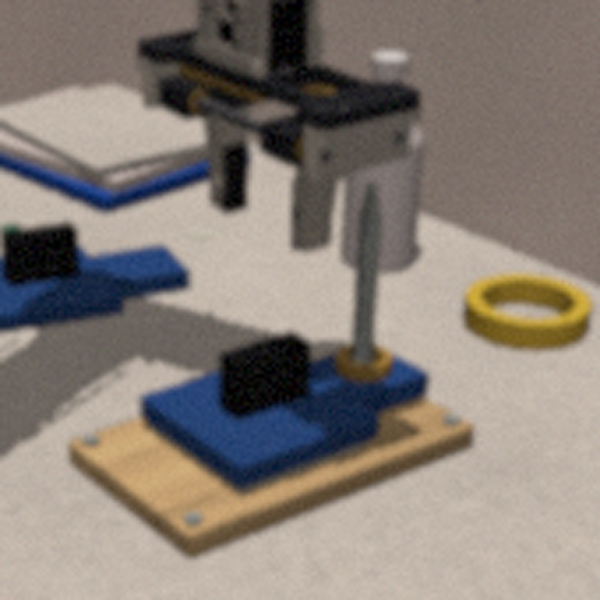

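The platen lies flat over the panel, with the rod through the ring at (365,360). The top of the board reads about 45 mm (expected 46), and the gripper is clear above it. I'm handing in.

```bash
python3 -c "
from h import *
print(arm.job_done())"
```

```text
the job is handed in; nothing more can be done
None
```

The drilled platen was lowered by hand down the rod and lies flat, fully home and released over the panel. The spare and the orange look-alike were left alone, and the job was handed in at about 12 s of the 48 s; no verdict came back.

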